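# Offer up a hinge leaf to its jamb and hold it for the pin

### The job

Pick up the loose green hinge leaf (the one with a single knuckle) and offer it up to the purple leaf on the plywood jamb block: its knuckle goes between the two fixed knuckles, plate level and on the side away from the block, with the bores lined up so that the hinge pin could be pushed straight through. Finish while still holding it there, still and steady, in the gripper alone, neither resting on nor leaning against the jamb or anything else. Leave the spare purple leaf, the pin and the tape roll where they are.

Things in the scene. Friction and masses are not known exactly. Their poses are not given: they have to be found in the camera images.
- leaf: Loose lime-green printed hinge leaf, about 0.16 kg, plate down on the bench. Origin at its underside below the rib's centre; x level towards its single knuckle, y along rib and bore, z up. Plate 8 mm thick, x = -55 to 33, y = -35 to 35 mm. Across it at x = 0 stands an upright rib 12 mm thick (x), 60 mm wide (y), its top 48 mm above the underside. The knuckle is at x = 55 mm.
- leaf_grip (a point): Point to grip the green leaf: middle of its rib's thickness and width, 34 mm above the leaf's underside, 26 mm above the plate's top, 14 mm below the rib's top; nearly straight above the centre of mass. Fingers close across the rib's 12 mm, along x. Axes as leaf. Beside the rib is only the low plate, 27 mm of it towards the knuckle and 49 mm on the other side.
- leaf_bore (a point): Centre of the bore of the green leaf's knuckle: a tube along y, 28 mm long, 26 mm outside, 15 mm bore, on a neck 28 mm wide and 8 mm thick that continues the plate. 55 mm from leaf_grip along the leaf's x, 21 mm below it, 13 mm above the leaf's underside. Axes as leaf.
- jamb_bore (a point): Point midway between the two fixed purple knuckles on their bore axis, 90 mm above the bench: where leaf_bore must be. y along the axis, x level into the block, z up; the matched leaf's axes are parallel to these. Knuckles: tubes 26 mm outside, 15 mm bore, 22 mm long, 38 mm apart, the gap open above, below and in front; behind it the purple plate, up to 78 mm high, is at x = 21 mm.
- jamb: Fixed plywood jamb block, 45 (x) x 130 (y) x 78 mm high, with the purple leaf on its -x face, on a 4 mm aluminium base plate (130 x 150 mm, from 45 mm in front of the block's centre to 85 mm behind). Origin at the centre of the block's underside; axes as jamb_bore, which is at x = -50 mm. Under each fixed knuckle a neck of its width joins it to the block. It does not move.
- spare_grip (a point): Spare purple hinge leaf, loose on the bench, with the plate and rib of the green one but two knuckles like the jamb's: it does not fit, leave it alone. Point and axes as leaf_grip.
- pin_center (a point): Steel hinge pin, 8 mm thick, standing upright on its 22 mm head, 96 mm tall, loose; leave it. Point half-way up.
- tape_center (a point): Magenta roll of tape, 90 mm across, 20 mm high, lying flat; leave it. Point at its centre, half-way up.
Things that resemble listed ones, but are neither listed nor needed, are in the scene too. There is more than one size of the leaf; the job needs the smallest. There is more than one size of the jamb; the one meant has the size given above.

How it is judged:
On the way:
1. the green leaf is lifted clear of the bench in the gripper (height (world z) of leaf above 0.025 m and contact force between leaf and the fingers above 1 N), for 0.2 s.
At the end, for the whole second after the job is handed in: Green leaf held in the fingers, clear of bench, pressing on the jamb under 0.6 N, still (20 mm/s): bore within 4 mm of the fixed bore axis (height, fore-aft) and 6 mm of midway between the knuckles, axes parallel to 0.08 rad, plate level to 0.12 rad and away from the block (x of leaf_bore in the frame of jamb_bore between -0.004 and 0.004 m and z of leaf_bore in the frame of jamb_bore between -0.004 and 0.004 m and y of leaf_bore in the frame of jamb_bore between -0.006 and 0.006 m and angle between the y axis of leaf_bore and the y axis of jamb_bore, either way round below 0.08 rad and angle between leaf's own z axis and vertical below 0.12 rad and x of leaf_grip in the frame of jamb_bore below -0.04 m and contact force between leaf and the fingers above 1 N and contact force between leaf and jamb below 0.6 N and height (world z) of leaf above 0.065 m and linear speed of leaf below 0.02 m/s and angular speed of leaf below 0.2 rad/s); the arm keeps its last pose, push and grip.
It fails at once if the spare purple leaf is shifted, lifted or knocked over (by more than 20 mm) (distance of spare_grip from where it was at the start of the episode above 0.02 m).
It fails at once if the hinge pin is shifted, lifted or knocked over (by more than 20 mm) (distance of pin_center from where it was at the start of the episode above 0.02 m).
It fails at once if the tape roll is shifted, lifted or knocked over (by more than 20 mm) (distance of tape_center from where it was at the start of the episode above 0.02 m).
It also fails if it takes over 42 s, if anything falls off the work surface, if the arm or the gripper's body presses on something with over 40 N, if the wrist force passes 120 N, or if a joint passes its speed limit or range.

### The arm

A 7-joint arm with a two-finger parallel gripper is mounted at the origin on the work surface. World frame = base frame: x ahead of the robot, y to its left, z up, the work surface at z = 0. Lengths are in m, angles in rad, forces in N, time in s.
With the tool pointing down it reaches from about 0.35 to 0.9 m from the base axis. Payload 8.1 kg.
Tool frame: the origin (TCP) lies at the centre of the arm's flange, where the gripper is bolted on; the fingertips stand 178 mm ahead of it and the grasp point (between the pads) lies 159 mm ahead of it; z points along the fingers, y is the line along which they close (so a half turn about z gives the same grasp; the last joint's range is limited). The gripper opens to 92 mm and grips with 3 to 60 N. Pads are 19 mm wide; open, the fingers measure 130 mm over their backs; the gripper's body (75 mm by 190 mm) begins 47 mm behind the grasp point.
Start: joints at [-1.268, 0.434, 0.025, 1.573, -0.012, 1.134, -0.075], TCP at [0.247, 0.574, 0.405] pointing down, gripper open.
Joint ranges: [-2.62, 2.62], [-0.44, 2.09], [-1.27, 1.32], [0.08, 2.57], [-1.32, 4.46], [0.12, 2], [-2.74, 2.74]. Speed limits (rad/s): [2.22, 2.22, 3.01, 3.01, 3.14, 3.14, 3.14].

### API

Orientations are given as a rotation vector (axis times angle).
In Python, from bench import get_obs, camera, hand_in, spot_in, mark_of gives the robot as it stands. The module is installed in compiled form; this text tells all that it offers.
- The arm moves only by the tool arm_command, never from a script. Its argument "motion" is a list that holds one entry, the list of rows, each a list of 6 numbers: the shift along the tool's x, y, z normalised to -1 to 1, where 1 is 0.1 m, then the turn, a rotation vector about the tool's x, y, z normalised to -1 to 1, where 1 is pi/2 rad. A call has exactly 10 rows; each row is the pose to reach, as a shift and turn from the pose commanded when the call began, along the tool's axes at that moment; what a row does not reach only later rows make up. A row lasts 1/8 s, in which the tool goes at most 62.5 mm and 10.7 degrees, less where a joint would pass 70% of its speed; a pose out of reach is approached as far as the arm can. A call with a number of a shift or a turn outside -1 to 1 is refused whole. A call with a gripper value outside its range is refused whole. "jaw" is the closure, from 0 (fully open) to 1 (shut), set as the call begins (left out, the last holds). The fingers move at their own pace and stop on an object; "grip_force" is the grip in N (left out, the last holds). Time passes only in rows, so rows that repeat a pose let the fingers close, or fill a call up. It gives the time, the measured TCP pose, the force, the opening and the grip force at its end, in the units of the state.
- get_obs(): the state, without advancing time (a new reading comes with each control period).
- camera(name): name is "scene" or "top" or "wrist"; returns a dict with "pixels" (384x512x3 uint8, red, green, blue), "z_map" (384x512 float32, m along the optical axis (not along the pixel's ray), 0 where there is no reading), "intrinsics" (3x3 intrinsics, pixels), "dist_coeffs" ([k1, k2, p1, p2, k3] as OpenCV has them; the pictures are not rectified), "xyz" and "rotation" of the camera in the world. Camera axes: x right, y down, z forward; pixel columns grow to the right and rows downward; lengths in m; the calibration is good to about 2 mm. A picture is of the moment at which its call begins.
- hand_in(): hands the job in; it is judged then, once.
Trained networks look in a picture, given as the dict that the camera call returned (one of the last four; its "shot" number tells which), for a name from the list of things; names that differ only in an ending like _2 or _b are one class to them, and where a whole thing is asked for, a point or a joint stands for the part that bears it (a point fixed in the world has none). Each returns a list of dicts, best first, with "conf" (0 to 1); they miss things now and then, are a little off and sometimes report something else, mostly with a low value. They report only what shows in the picture. A call takes as long as a camera call. They do not tell look-alikes from the thing itself.
- spot_in(picture, target): "position" ([column, row] in pixels, amid what is visible of it).
- mark_of(picture, target): "position" ([column, row] in pixels: a listed point, or the origin of a listed thing).
The state is a dict: "time": time; "joint_pos": joint angles; "dq": joint speeds; "joint_torque": joint torques, N m; "tcp_pos": TCP position; "ee_rot": TCP orientation; "wrist_force": force on the tool from outside, world axes, zero at the start; "wrist_torque": the same for the moment, N m; "gripper_width": opening from 0.0 (shut) to 1.0 (fully open); "grip_force": force on a finger pad.
Only numpy, scipy, OpenCV 4.12 (cv2) and the standard library are available. Lean on these libraries where they do the work, as an engineer would, in place of code of your own. Each camera call takes 0.05 s, during which the arm holds its last target. There are 200 camera calls.

## Working session

There is one attempt and no reset: what is moved stays moved. The work goes in short steps, Python scripts to look and compute and a tool call to move; the robot and the scene stay as the last step left them, time stands still between calls to the robot, and variables do not carry over. Pictures are saved under pics/ and viewed, at most 10 in all, crops included, and the job is handed in when it is done.

Besides the shell and the picture viewer there is one more tool, called after "Request:" in YAML: its name, and indented under it one key for each argument. arm_command: Moves the arm, as the interface text tells. Scaled input: -1 to 1 covers 0.1 m each way for a shift and pi/2 rad each way for a turn. Its arguments: {"type":"object","properties":{"motion":{"type":"array","items":{"type":"array","items":{"type":"array","items":{"type":"number","minimum":-1,"maximum":1}}}},"jaw":{"type":"number"},"grip_force":{"type":"number"}},"required":["motion"]}

```bash
mkdir -p pics; cat > h.py <<'E'
import numpy as np, cv2
from scipy.spatial.transform import Rotation as R
from bench import get_obs, camera, hand_in, spot_in, mark_of
def Rm(r):
    r=np.array(r,float)
    return r if r.shape==(3,3) else R.from_rotvec(r).as_matrix()
def ray(p,uv):
    n=cv2.undistortPoints(np.array(uv,float).reshape(-1,1,2),np.array(p["intrinsics"]),np.array(p["dist_coeffs"])).reshape(-1,2)
    return np.c_[n,np.ones(len(n))]
def onplane(p,uv,z):
    d=ray(p,uv)@Rm(p["rotation"]).T; c=np.array(p["xyz"])
    return c+d*((z-c[2])/d[:,2])[:,None]
def cloud(p):
    h,w=p["z_map"].shape; v,u=np.mgrid[:h,:w]
    r=ray(p,np.c_[u.ravel(),v.ravel()])*p["z_map"].reshape(-1,1)
    return (r@Rm(p["rotation"]).T+np.array(p["xyz"])).reshape(h,w,3)
def save(p,n,crop=None,s=1):
    im=p["pixels"][:,:,::-1]
    if crop: im=im[crop[1]:crop[3],crop[0]:crop[2]]
    cv2.imwrite("pics/"+n,cv2.resize(im,None,fx=s,fy=s))
E
python3 - <<'E'
from h import *
np.set_printoptions(precision=4,suppress=True)
a=camera("top");b=camera("scene")
cv2.imwrite("pics/a.png",cv2.resize(np.vstack([a["pixels"],b["pixels"]])[:,:,::-1],(400,600)) if 0 else a["pixels"][:,:,::-1]); save(b,"b.png")
for p in(a,b):
    print(p["xyz"]);C=cloud(p)
    for t,z in[("leaf_grip",.034),("leaf_bore",.013),("jamb_bore",.09),("jamb",0),("spare_grip",.034),("pin_center",.048),("tape_center",.01)]:
        for m in mark_of(p,t)[:4]:
            u=m["position"];print(t,round(m["conf"],2),np.round(u),onplane(p,u,z)[0],C[int(u[1]),int(u[0])])
o=get_obs();print(o["tcp_pos"],Rm(o["ee_rot"]),o["time"])
E
```

```text
[0.3079 0.06   1.1721]
leaf_grip 0.84 [113. 190.] [0.512  0.4622 0.034 ] [0.5084 0.4533 0.0657]
leaf_grip 0.68 [181. 189.] [0.5078 0.2667 0.034 ] [0.5064 0.2664 0.047 ]
leaf_grip 0.62 [201. 259.] [0.3088 0.2101 0.034 ] [0.3091 0.2082 0.0648]
leaf_bore 0.98 [227. 253.] [0.3246 0.137  0.013 ] [0.3265 0.1369 0.0318]
leaf_bore 0.68 [172. 173.] [0.56   0.2954 0.013 ] [0.5589 0.2944 0.0223]
leaf_bore 0.59 [ 91. 204.] [0.4761 0.532  0.013 ] [0.475  0.5233 0.0347]
jamb_bore 0.92 [349. 280.] [ 0.2457 -0.1866  0.09  ] [ 0.2423 -0.2057  0.0018]
jamb_bore 0.56 [274. 142.] [ 0.6238 -0.0027  0.09  ] [ 0.6492 -0.0074  0.0042]
jamb 0.91 [266. 136.] [0.6686 0.0167 0.    ] [0.6468 0.0214 0.0749]
jamb 0.77 [326. 253.] [ 0.3157 -0.1441  0.    ] [ 0.3161 -0.1251  0.0992]
spare_grip 0.91 [374. 183.] [ 0.5106 -0.2873  0.034 ] [ 0.5086 -0.2807  0.0472]
spare_grip 0.56 [353. 120.] [ 0.7014 -0.2395  0.034 ] [ 0.7168 -0.2473 -0.003 ]
pin_center 0.41 [193. 118.] [0.7157 0.2294 0.048 ] [0.7158 0.2318 0.048 ]
tape_center 0.75 [350. 118.] [ 0.7153 -0.2396  0.01  ] [ 0.7188 -0.2404  0.001 ]
[1.126  0.0733 0.8563]
l
[... 526 characters left out ...]
 [185. 123.] [ 0.2258 -0.1842  0.09  ] [ 0.1146 -0.2181 -0.0005]
jamb_bore 0.64 [242. 232.] [0.6296 0.0053 0.09  ] [ 0.5707 -0.0047  0.0015]
jamb 0.67 [247. 262.] [0.6619 0.0132 0.    ] [0.6919 0.0173 0.0579]
spare_grip 0.92 [136. 209.] [ 0.5121 -0.2943  0.034 ] [ 0.5182 -0.2912  0.0462]
spare_grip 0.74 [339. 271.] [0.7078 0.237  0.034 ] [0.7208 0.2306 0.064 ]
pin_center 0.66 [341. 271.] [0.7158 0.2386 0.048 ] [0.7214 0.2358 0.06  ]
pin_center 0.61 [356. 224.] [0.5847 0.2924 0.048 ] [0.5653 0.2985 0.0214]
tape_center 0.88 [146. 280.] [ 0.7132 -0.2331  0.01  ] [ 0.709  -0.2375  0.0014]
[0.2467 0.5742 0.4047] [[-0.9188  0.3948  0.    ]
 [ 0.3948  0.9188  0.    ]
 [ 0.      0.     -1.    ]] 0.8
```

View pics/a.png

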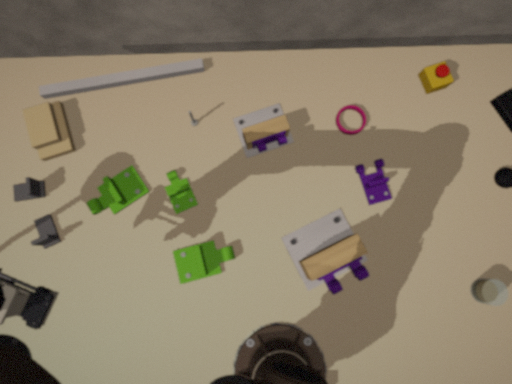

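View pics/b.png

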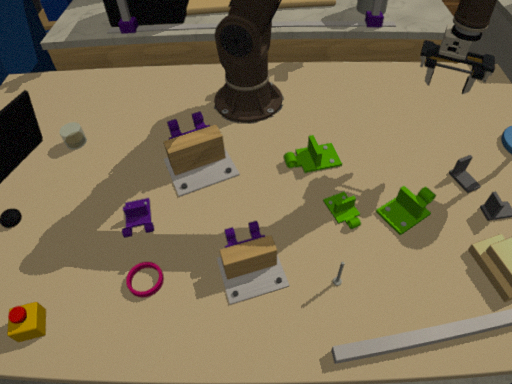

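The smallest green leaf is at about (181,189) in the top view and the small jamb is at (266,136). I'm moving above the leaf.

Request:
arm_command:
  motion:
    - [[-0.15,-0.15,0,0,0,0.07],[-0.35,-0.35,0,0,0,0.14],[-0.55,-0.55,0,0,0,0.21],[-0.75,-0.75,0,0,0,0.28],[-0.9,-0.9,0,0,0,0.35],[-1,-1,0,0,0,0.42],[-1,-1,0,0,0,0.456],[-1,-1,0,0,0,0.456],[-1,-1,0,0,0,0.456],[-1,-1,0,0,0,0.456]]
  jaw: 0.63
  grip_force: 25

```text
time: 2.05
tcp_pos: [0.2991, 0.443, 0.4047]
ee_rot: [-1.67, -2.661, -0.0]
wrist_force: [-0.0, 0.6, -0.4]
gripper_width: 0.37
grip_force: 0.0
```

Request:
arm_command:
  motion:
    - [[-0.1,0.05,0.02,0,0,0],[-0.3,0.1,0.04,0,0,0],[-0.5,0.15,0.08,0,0,0],[-0.7,0.2,0.12,0,0,0],[-0.9,0.3,0.16,0,0,0],[-1,0.35,0.2,0,0,0],[-1,0.4,0.2,0,0,0],[-1,0.4,0.2,0,0,0],[-1,0.4,0.2,0,0,0],[-1,0.4,0.2,0,0,0]]

```text
time: 3.3
tcp_pos: [0.3781, 0.3705, 0.3848]
ee_rot: [-1.67, -2.661, -0.0]
wrist_force: [-0.4, 0.2, -0.2]
gripper_width: 0.368
grip_force: 0.0
```

Request:
arm_command:
  motion:
    - [[-0.1,0.05,0.02,0,0,0],[-0.3,0.1,0.04,0,0,0],[-0.5,0.15,0.08,0,0,0],[-0.7,0.2,0.12,0,0,0],[-0.9,0.3,0.16,0,0,0],[-1,0.35,0.2,0,0,0],[-1,0.4,0.2,0,0,0],[-1,0.4,0.2,0,0,0],[-1,0.4,0.2,0,0,0],[-1,0.4,0.2,0,0,0]]

```text
time: 4.55
tcp_pos: [0.4576, 0.2978, 0.3648]
ee_rot: [-1.67, -2.661, -0.0]
wrist_force: [0.5, -0.3, 0.6]
gripper_width: 0.371
grip_force: 0.0
```

```bash
cat > fit.py <<'E'
from h import *
np.set_printoptions(precision=4,suppress=True)
def pts(p,kind):
    C=cloud(p);hsv=cv2.cvtColor(p["pixels"],cv2.COLOR_RGB2HSV)
    H,S,V=[hsv[...,i] for i in range(3)]
    m=(H>30)&(H<75)&(S>120)&(V>40) if kind=="g" else (H>125)&(H<145)&(S>90)
    return C[m&(p["z_map"]>0)]
E
python3 - <<'E'
from fit import *
o=get_obs();print(o["tcp_pos"],o["ee_rot"],o["time"],o["gripper_width"])
for n in("wrist","top"):
    p=camera(n);save(p,f"c_{n}.png")
    for t,z in[("leaf_grip",.034),("leaf_bore",.013)]:
        for m in mark_of(p,t)[:3]: print(n,t,round(m["conf"],2),np.round(m["position"]),onplane(p,m["position"],z)[0])
    P=pts(p,"g");P=P[np.linalg.norm(P[:,:2]-[.51,.27],axis=1)<.11]
    T=P[(P[:,2]>.041)&(P[:,2]<.055)];print(len(P),len(T))
    if len(T)>10:
        r=cv2.minAreaRect(T[:,:2].astype(np.float32));print("ribtop",r,T.mean(0))
    r=cv2.minAreaRect(P[:,:2].astype(np.float32));print("all",r)
E
```

```text
[0.4576 0.2978 0.3648] [-1.6703 -2.6606 -0.0004] 4.55 0.37129802053991073
wrist leaf_grip 0.97 [ 98. 199.] [0.2964 0.1978 0.034 ]
wrist leaf_grip 0.87 [282. 215.] [0.5021 0.2747 0.034 ]
wrist leaf_grip 0.64 [374.  71.] [0.5147 0.4584 0.034 ]
wrist leaf_bore 0.93 [324. 212.] [0.5542 0.2955 0.013 ]
wrist leaf_bore 0.74 [109. 244.] [0.3186 0.1316 0.013 ]
4196 472
ribtop ((0.5033099055290222, 0.276335209608078), (0.012065624818205833, 0.0601617656648159), 22.829362869262695) [0.5006 0.2804 0.0482]
all ((0.49883896112442017, 0.29668253660202026), (0.12580624222755432, 0.14645208418369293), 27.15322494506836)
top leaf_grip 0.8 [181. 187.] [0.5142 0.2659 0.034 ]
top leaf_bore 0.79 [226. 249.] [0.3345 0.1414 0.013 ]
top leaf_bore 0.66 [170. 176.] [0.5512 0.303  0.013 ]
764 97
ribtop ((0.5046606063842773, 0.27613845467567444), (0.013210857287049294, 0.059103723615407944), 23.232908248901367) [0.5048 0.2757 0.0467]
all ((0.49772828817367554, 0.2728842496871948), (0.141275554895401, 0.06960631906986237), 23.518831253051758)
```

View pics/c_wrist.png

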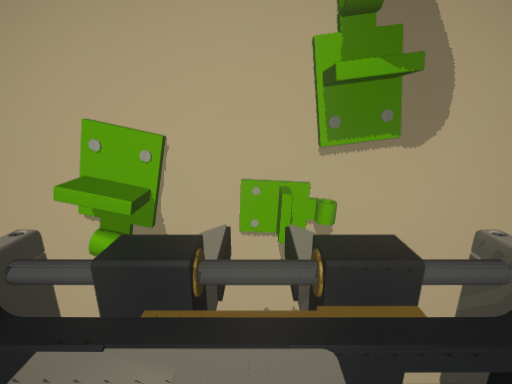

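The wrist view shows the small leaf with its rib at (286,215) and its knuckle at (325,212). The fit gives the rib centre at (0.504, 0.276), yaw 23°, with sizes that match. I'm descending and gripping.

Request:
arm_command:
  motion:
    - [[-0.1,0.1,0.1,0,0,0.01],[-0.2,0.2,0.25,0,0,0.02],[-0.3,0.25,0.4,0,0,0.03],[-0.39,0.32,0.55,0,0,0.03],[-0.394,0.322,0.7,0,0,0.03],[-0.394,0.322,0.85,0,0,0.03],[-0.394,0.322,0.9,0,0,0.03],[-0.394,0.322,0.9,0,0,0.03],[-0.394,0.322,0.9,0,0,0.03],[-0.394,0.322,0.9,0,0,0.03]]

```text
time: 6.1
tcp_pos: [0.5042, 0.276, 0.2753]
ee_rot: [1.733, 2.62, 0.002]
wrist_force: [-0.1, -0.4, -0.1]
gripper_width: 0.367
grip_force: 0.0
```

Request:
arm_command:
  motion:
    - [[0,0,0.1,0,0,0],[0,0,0.22,0,0,0],[0,0,0.34,0,0,0],[0,0,0.46,0,0,0],[0,0,0.58,0,0,0],[0,0,0.68,0,0,0],[0,0,0.76,0,0,0],[0,0,0.8,0,0,0],[0,0,0.81,0,0,0],[0,0,0.81,0,0,0]]

```text
time: 7.35
tcp_pos: [0.5042, 0.2759, 0.194]
ee_rot: [1.734, 2.62, 0.001]
wrist_force: [-0.1, -0.2, 0.2]
gripper_width: 0.371
grip_force: 0.0
```

Request:
arm_command:
  motion:
    - [[0,0,0,0,0,0],[0,0,0,0,0,0],[0,0,0,0,0,0],[0,0,0,0,0,0],[0,0,0,0,0,0],[0,0,0,0,0,0],[0,0,0,0,0,0],[0,0,0,0,0,0],[0,0,0,0,0,0],[0,0,0,0,0,0]]
  jaw: 1
  grip_force: 30

```text
time: 8.6
tcp_pos: [0.5041, 0.2759, 0.1939]
ee_rot: [1.734, 2.62, 0.0]
wrist_force: [-0.9, -0.4, 5.0]
gripper_width: 0.13
grip_force: 30.0
```

Request:
arm_command:
  motion:
    - [[0,0,-0.1,0,0,0],[0,0,-0.25,0,0,0],[0,0,-0.4,0,0,0],[0,0,-0.55,0,0,0],[0,0,-0.7,0,0,0],[0,0,-0.85,0,0,0],[0,0,-0.95,0,0,0],[0,0,-1,0,0,0],[0,0,-1,0,0,0],[0,0,-1,0,0,0]]

```text
time: 9.85
tcp_pos: [0.5039, 0.2757, 0.2932]
ee_rot: [-1.734, -2.62, 0.001]
wrist_force: [-0.1, 0.1, -1.2]
gripper_width: 0.126
grip_force: 30.0
```

```bash
python3 - <<'E'
from fit import *
print(get_obs()["grip_force"],get_obs()["gripper_width"])
for n in("top","scene"):
    p=camera(n);save(p,f"d_{n}.png")
    P=pts(p,"p");P=P[np.linalg.norm(P[:,:2]-[.63,.0],axis=1)<.1];P=P[(P[:,2]>.06)&(P[:,2]<.11)]
    K=P[P[:,2]>.085]
    print(n,len(P),len(K),K[:,2].max() if len(K) else 0, cv2.minAreaRect(K[:,:2].astype(np.float32)),K.mean(0))
    r=cv2.kmeans(K[:,:2].astype(np.float32),2,None,(3,20,.0001),5,cv2.KMEANS_PP_CENTERS)[2];print(r, np.degrees(np.arctan2(*(r[1]-r[0])[::-1])))
    C=cloud(p).reshape(-1,3);B=C[(np.abs(C[:,2]-.078)<.006)&(np.linalg.norm(C[:,:2]-[.665,.015],axis=1)<.09)]
    hsv=cv2.cvtColor(p["pixels"],cv2.COLOR_RGB2HSV)
    print("block",len(B),cv2.minAreaRect(B[:,:2].astype(np.float32)),B.mean(0))
    for t,z in [("jamb",0),("jamb_bore",.09)]:
        for m in mark_of(p,t)[:2]: print(t,m["conf"],np.round(m["position"]),onplane(p,m["position"],z)[0])
E
```

```text
29.999723732471466 0.12628741591326773
top 230 136 0.10686779575668504 ((0.6228600740432739, 0.0057375431060791016), (0.025862615555524826, 0.08048733323812485), 18.431821823120117) [0.6204 0.0055 0.099 ]
[[ 0.6297 -0.0231]
 [ 0.6114  0.0333]] 108.01188
block 814 ((0.6548540592193604, 0.015024468302726746), (0.07786603271961212, 0.12979261577129364), 18.850187301635742) [0.6648 0.0193 0.077 ]
jamb 0.73 [176. 186.] [0.5243 0.286  0.    ]
jamb 0.63 [326. 253.] [ 0.3159 -0.1461  0.    ]
jamb_bore 0.91 [274. 141.] [ 0.6261 -0.0025  0.09  ]
jamb_bore 0.81 [350. 278.] [ 0.2484 -0.1894  0.09  ]
scene 311 166 0.10673080904989873 ((0.6241065263748169, 0.004810381680727005), (0.02229861542582512, 0.07896420359611511), 17.13290023803711) [0.627  0.0072 0.0989]
[[ 0.6363 -0.0228]
 [ 0.6187  0.0337]] 107.20417
block 1146 ((0.6541178226470947, 0.015264399349689484), (0.07792755961418152, 0.1293736845254898), 17.459871292114258) [0.6662 0.0173 0.0787]
jamb 0.96 [249. 265.] [0.6685 0.0174 0.    ]
jamb 0.64 [199. 161.] [ 0.3032 -0.1458  0.    ]
jamb_bore 0.94 [244. 229.] [0.6195 0.0115 0.09  ]
jamb_bore 0.88 [181. 124.] [ 0.2296 -0.1953  0.09  ]
```

Request:
arm_command:
  motion:
    - [[-0.1,-0.03,0,0,0,0.01],[-0.25,-0.08,0,0,0,0.02],[-0.4,-0.14,0,0,0,0.03],[-0.55,-0.2,0,0,0,0.04],[-0.7,-0.25,0,0,0,0.05],[-0.85,-0.3,0,0,0,0.0556],[-0.95,-0.33,0,0,0,0.0556],[-1,-0.35,0,0,0,0.0556],[-1,-0.35,0,0,0,0.0556],[-1,-0.35,0,0,0,0.0556]]

```text
time: 11.4
tcp_pos: [0.5109, 0.1707, 0.2937]
ee_rot: [-1.845, -2.542, -0.0]
wrist_force: [-0.5, -0.2, -2.2]
gripper_width: 0.126
grip_force: 30.0
```

Request:
arm_command:
  motion:
    - [[-0.1,-0.03,0,0,0,0],[-0.25,-0.07,0,0,0,0],[-0.4,-0.1,0,0,0,0],[-0.55,-0.14,0.03,0,0,0],[-0.7,-0.18,0.06,0,0,0],[-0.85,-0.22,0.09,0,0,0],[-0.93,-0.24,0.12,0,0,0],[-0.956,-0.245,0.12,0,0,0],[-0.956,-0.245,0.12,0,0,0],[-0.956,-0.245,0.12,0,0,0]]

```text
time: 12.65
tcp_pos: [0.5172, 0.0723, 0.2818]
ee_rot: [-1.845, -2.542, -0.001]
wrist_force: [-0.0, -0.6, -1.1]
gripper_width: 0.127
grip_force: 30.0
```

Request:
arm_command:
  motion:
    - [[-0.1,-0.03,0,0,0,0],[-0.25,-0.07,0,0,0,0],[-0.4,-0.1,0,0,0,0],[-0.55,-0.14,0.03,0,0,0],[-0.7,-0.18,0.06,0,0,0],[-0.85,-0.22,0.09,0,0,0],[-0.93,-0.24,0.11,0,0,0],[-0.956,-0.245,0.11,0,0,0],[-0.956,-0.245,0.11,0,0,0],[-0.956,-0.245,0.11,0,0,0]]

```text
time: 13.9
tcp_pos: [0.5235, -0.0262, 0.2708]
ee_rot: [-1.845, -2.542, -0.001]
wrist_force: [-1.2, 0.6, -1.2]
gripper_width: 0.128
grip_force: 30.0
```

```bash
cat > m.py <<'E'
from fit import *
o=get_obs();Rt=Rm(o["ee_rot"]);t=np.array(o["tcp_pos"]);g=t+Rt@[0,0,.159]
print(t,Rt,o["time"],o["grip_force"],o["wrist_force"]);print("grip",g)
np.random.seed(0)
for n in("wrist","scene","top"):
    p=camera(n);save(p,"e_%s_%d.png"%(n,o["time"]*100))
    P=pts(p,"p");P=P[np.linalg.norm(P[:,:2]-[.63,.0],axis=1)<.1];K=P[(P[:,2]>.09)&(P[:,2]<.12)]
    if len(K)>20: print(n,"purple",len(K),K[:,2].max(),cv2.minAreaRect(K[:,:2].astype(np.float32)),K.mean(0))
    G=pts(p,"g");G=G[np.linalg.norm(G-g,axis=1)<.09]
    if len(G)>20:
        x=Rt[:2,1]; L=(G-g)@np.c_[np.r_[x,0],[-x[1],x[0],0],[0,0,1]]
        k=L[(L[:,0]>.043)];
        if len(k)>5: print("  knuckle local",len(k),np.percentile(k,[3,50,97],axis=0).ravel())
        pl=L[(L[:,0]<.03)&(L[:,2]<-.018)&(abs(L[:,2]+.026)<.01)]
        if len(pl)>20: print("  plate",len(pl),np.linalg.lstsq(np.c_[pl[:,:2],np.ones(len(pl))],pl[:,2],rcond=None)[0])
        r=L[L[:,2]>.009]
        if len(r)>5: print("  ribtop",np.percentile(r,[3,50,97],axis=0).ravel(),cv2.minAreaRect(r[:,:2].astype(np.float32)))
    for nm,z in [("leaf_bore",.09),("jamb_bore",.09)]:
        for m in mark_of(p,nm)[:3]: print("  ",nm,round(m["conf"],2),np.round(m["position"]),onplane(p,m["position"],z)[0])
E
python3 m.py; ls pics
```

```text
[ 0.5235 -0.0262  0.2708] [[-0.3099  0.9508  0.0001]
 [ 0.9508  0.3099  0.0003]
 [ 0.0003  0.0002 -1.    ]] 13.9 29.999776482582092 [-1.2114  0.5631 -1.2079]
grip [ 0.5235 -0.0262  0.1118]
wrist purple 2550 0.10524793141637309 ((0.6200168132781982, 0.003980450332164764), (0.02580544352531433, 0.08256025612354279), 17.89316177368164) [0.613  0.0128 0.1002]
  knuckle local 772 [ 0.0436  0.0082 -0.0294  0.054   0.0126 -0.0141  0.0646  0.0146 -0.0081]
  plate 5466 [ 0.0013 -0.0051 -0.0261]
  ribtop [-0.0059 -0.024   0.0121  0.0002  0.0144  0.0138  0.0171  0.0365  0.0534] ((0.0035565458238124847, 0.005250634625554085), (0.06497391313314438, 0.06353940069675446), 0.053184960037469864)
   leaf_bore 0.84 [345. 238.] [ 0.5769 -0.0084  0.09  ]
   jamb_bore 0.62 [415. 239.] [0.62   0.0047 0.09  ]
   jamb_bore 0.22 [253. 255.] [ 0.5246 -0.0389  0.09  ]
scene purple 151 0.10633066377239142 ((0.6260348558425903, 0.005857817828655243), (0.022144567221403122, 0.07947326451539993), 19.526660919189453) [0.6265 0.0072 0.0995]
  knuckle local 106 [ 0.0485 -0.0134 -0.0229  0.0632 -0.0004 -0.0123  0.0696 
[... 414 characters left out ...]
mb_bore 0.97 [183. 121.] [ 0.2171 -0.1904  0.09  ]
   jamb_bore 0.78 [243. 230.] [0.6214 0.0082 0.09  ]
   jamb_bore 0.45 [231. 200.] [ 0.5298 -0.0257  0.09  ]
top purple 34 0.10485138012888684 ((0.6112753748893738, 0.0370822437107563), (0.024091659113764763, 0.012328606098890305), 27.99213981628418) [0.6099 0.0374 0.099 ]
   leaf_bore 0.75 [226. 250.] [0.3304 0.1363 0.09  ]
   leaf_bore 0.74 [ 93. 208.] [0.4544 0.4937 0.09  ]
   jamb_bore 0.78 [349. 278.] [ 0.2503 -0.1856  0.09  ]
   jamb_bore 0.69 [275. 142.] [ 0.6231 -0.006   0.09  ]
   jamb_bore 0.29 [191. 119.] [0.6971 0.2284 0.09  ]
a.png
b.png
c_top.png
c_wrist.png
d_scene.png
d_top.png
e_scene_1390.png
e_top_1390.png
e_wrist_1390.png
```

View pics/e_wrist_1390.png

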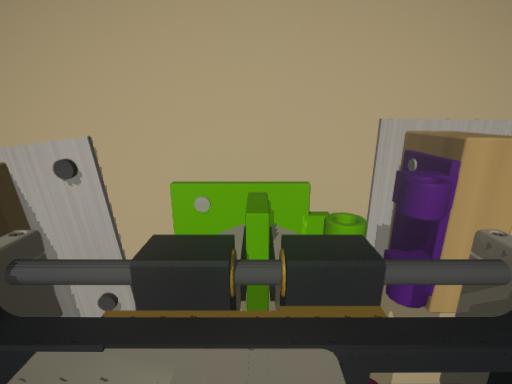

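```bash
cat > cyl.py <<'E'
from fit import *
from scipy.optimize import least_squares
# fit height & fore-aft of 13 mm radius tubes (axis along level yhat) in the same camera; frame at the current grip point
o=get_obs();Rt=Rm(o["ee_rot"]);g=np.array(o["tcp_pos"])+Rt@[0,0,.159]
xh=np.array([.951,.309,0]);yh=np.array([-.309,.951,0]);F=np.c_[xh,yh,[0,0,1]]
J=(np.array([.6225,.005,.09])-g)@F
print("expected jamb rel grip",J)
def fit(L,c):
    f=lambda q:np.hypot(L[:,0]-q[0],L[:,2]-q[1])-.013
    s=least_squares(f,c,loss="soft_l1",f_scale=.001);return s.x,np.sqrt(np.mean(s.fun**2))
for n in("wrist","scene"):
    p=camera(n)
    for k,c in(("p",J),("g",np.array([.055,0,-.021]))):
        L=(pts(p,k)-g)@F; d=np.hypot(L[:,0]-c[0],L[:,2]-c[2]); L=L[(d<.017)&(abs(L[:,1]-c[1])<.05)]
        if k=="p": L=L[abs(L[:,1]-c[1])>.015]
        if k=="g": L=L[(L[:,0]>.047)]
        if len(L)>10: print(n,k,len(L),fit(L,[c[0],c[2]]),"y",np.percentile(L[:,1],[1,99]))
        if k=="p":
            for s in(-1,1):
                M=L[s*(L[:,1]-c[1])>0]
                if len(M)>10: print("   side",s,len(M),fit(M,[c[0],c[2]])[0],"y",np.percentile(M[:,1],[2,98]))
E
python3 cyl.py
```

```text
expected jamb rel grip [ 0.104  -0.0004 -0.0218]
wrist p 2973 (array([ 0.102 , -0.0213]), np.float64(0.0016368380844295266)) y [-0.0408  0.0404]
   side -1 941 [ 0.1018 -0.0214] y [-0.0411 -0.0193]
   side 1 2032 [ 0.102  -0.0213] y [0.0192 0.0404]
wrist g 602 (array([ 0.05  , -0.0195]), np.float64(0.002780123212585058)) y [0.0075 0.0146]
scene p 207 (array([ 0.1033, -0.0223]), np.float64(0.0016391146800241467)) y [-0.04    0.0382]
   side -1 102 [ 0.1025 -0.0221] y [-0.04   -0.0217]
   side 1 105 [ 0.1039 -0.0225] y [0.0183 0.0382]
scene g 109 (array([ 0.0562, -0.0226]), np.float64(0.0013300286579895216)) y [-0.014  0.013]
```

The wrist view shows the leaf level, with its knuckle at (345,222). It lines up with the gap between the purple knuckles at (420,195) and (412,275). The tube fits agree on a 47 mm advance with almost no side or height error.

Request:
arm_command:
  motion:
    - [[0,0.04,0.005,0,0,0],[0,0.1,0.005,0,0,0],[0,0.16,0.005,0,0,0],[0,0.22,0.005,0,0,0],[0,0.28,0.005,0,0,0],[0,0.34,0.005,0,0,0],[0,0.4,0.005,0,0,0],[0,0.44,0.005,0,0,0],[0,0.465,0.005,0,0,0],[0,0.47,0.005,0,0,0]]

```text
time: 15.7
tcp_pos: [0.5682, -0.0123, 0.2702]
ee_rot: [-1.847, -2.542, 0.0]
wrist_force: [-0.9, 0.4, -1.3]
gripper_width: 0.132
grip_force: 30.0
```

Request:
arm_command:
  motion:
    - [[0,0,0,0,0,0],[0,0,0,0,0,0],[0,0,0,0,0,0],[0,0,0,0,0,0],[0,0,0,0,0,0],[0,0,0,0,0,0],[0,0,0,0,0,0],[0,0,0,0,0,0],[0,0,0,0,0,0],[0,0,0,0,0,0]]

```text
time: 16.95
tcp_pos: [0.5681, -0.0123, 0.2702]
ee_rot: [1.846, 2.542, 0.0]
wrist_force: [-0.8, -0.1, -2.3]
gripper_width: 0.129
grip_force: 30.0
```

```bash
python3 cyl.py; python3 - <<'E'
from h import *
p=camera("wrist");q=camera("scene")
a=cv2.resize(p["pixels"][130:320,260:512],(756,570));cv2.imwrite("pics/f.png",a[:,:,::-1])
save(q,"g.png",(190,160,310,260),5)
o=get_obs();print(o["tcp_pos"],o["wrist_force"],o["grip_force"],o["time"])
E
```

```text
expected jamb rel grip [ 0.0571 -0.0003 -0.0212]
wrist p 1906 (array([ 0.0549, -0.0208]), np.float64(0.0019191026669716196)) y [0.0191 0.0404]
   side 1 1906 [ 0.0549 -0.0208] y [0.0194 0.0404]
wrist g 432 (array([ 0.0537, -0.0215]), np.float64(0.0026050630404985393)) y [0.0066 0.0147]
scene p 203 (array([ 0.0562, -0.0217]), np.float64(0.0018236563008365225)) y [-0.0399  0.0386]
   side -1 101 [ 0.0554 -0.0209] y [-0.0399 -0.0218]
   side 1 102 [ 0.0568 -0.0224] y [0.0184 0.0386]
scene g 111 (array([ 0.0554, -0.0224]), np.float64(0.001640552375809859)) y [-0.0137  0.0131]
[ 0.56813009 -0.01232902  0.27024822] [ 0.14309122  0.41327817 -1.99239036] 29.999793469905853 17.15
```

View pics/f.png

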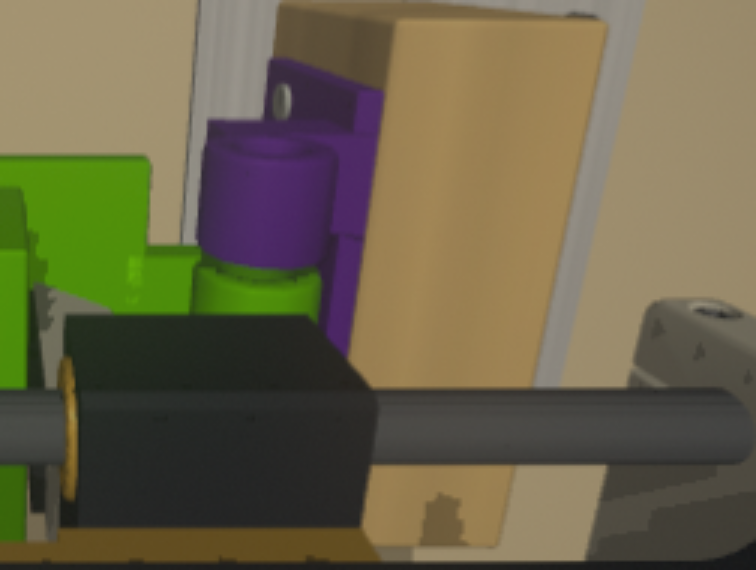

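View pics/g.png

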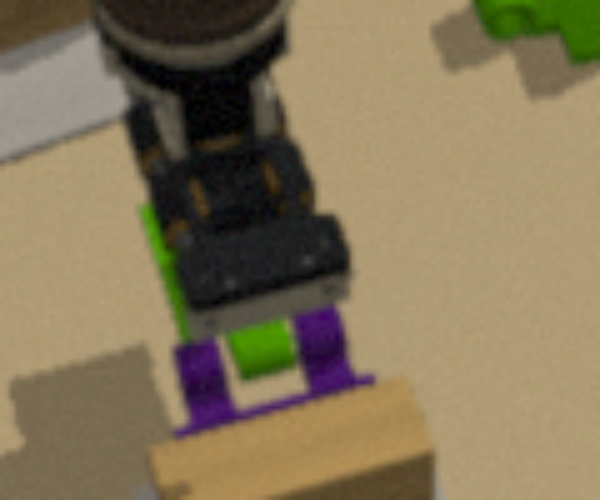

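The knuckle sits centred in the gap in both views: about 1 mm off fore-aft and in height, with no contact force.

```bash
python3 -c "
from bench import hand_in
print(hand_in())"
```

```text
the job is handed in; nothing more can be done
None
```

I handed in the job with the green leaf held level in the gripper, its knuckle between the two fixed purple knuckles and the bores aligned to about 1 mm by camera; no verdict was returned.

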